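# Fish the long remote out from under the tray of the remote box

## Task

Someone on the sofa wants the long remote that lies in the wooden box on the living-room table, half under the box's tray, whose two lids stand open in the way. First press both lids down until their catches click and hold them shut, then take the remote, tilt it up through the open part of the box (which is shorter than the remote) and draw it right out. Finish while still holding it in the gripper, at rest a good hand's breadth (about 100 mm) above the box and touching nothing else, with the lids shut and the other things on the table where they were.

Things in the scene. Friction and masses are not known exactly. Their poses are not given: they have to be found in the camera images.
- remote_box: Wooden box fixed to the table, outside 296 (its x) x 156 (its y) mm, walls 8 mm thick, 70 mm high. Origin: centre of its underside; z up. Inside one well, x -140 to 140, y -70 to 70 mm, floor 6 mm above the table. A tray with two lids roofs the -x end; from x = -16 to 140 mm the well is open above (156 x 140 mm). Its +x (open) end points away from the robot and to the left; yaw varies.
- tray_edge (a point): Middle of the lower edge of the tray, where the opening begins (box x = -16, y = 0, 44 mm above the table, so 38 mm above the well's floor). The tray is fixed, reaches from box x = -140 to -16, and ends at the opening in a hinge rail 64 mm above the table.
- box_open_end (a point): Point on the box: middle of the top edge, inner side, of the end wall at the open end (box x = 140, y = 0, 70 mm above the table).
- lid_left (a joint): Angle of the lid over the +y half of the tray (box y 2 to 68 mm), rad: 0 = shut, level; grows as it opens, to 1.95. Starts at 1.35 to 1.9 (past 1.57 it leans over the opening). Board 110 x 66 x 8 mm, 65 g; stiff hinge next to the opening: stays where left, swings down to the box's -x. A sprung roller catch stops it at about 0.1; 4 to 6 N near the free edge take it past, then it holds at 0.
- lid_right (a joint): Angle of the same kind of lid over the -y half of the tray (box y from -68 to -2 mm), same behaviour.
- lid_left_hinge (a point): Middle of the left lid's hinge axis, which runs along the box's y (box x = -22, y = 35, 66 mm above the table). The shut lid reaches from 2 to 112 mm from it towards the box's -x, its upper face 72 mm above the table (6 mm above the hinge axis).
- lid_right_hinge (a point): The same point of the right lid (box x = -22, y = -35).
- lid_left_edge (a point): Middle of the left lid's free edge, on the face that is uppermost when it is shut; 112 mm from the hinge axis.
- lid_right_edge (a point): The same point of the right lid.
- remote: Long slim black remote, 198 (its x) x 42 (its y) x 16 mm thick, 80 to 150 g. Origin: centre of its underside; z up through its buttons. It lies flat on the well's floor along the box (its +x to the box's +x within 0.06 rad), within 8 mm of the well's middle line; 111 to 148 mm at its +x end show in the opening, the rest is under the tray.
- remote_out (a point): Centre of the remote's +x end face (the end that shows), at mid-thickness.
- remote_in (a point): Centre of the remote's -x end face (the end under the tray), at mid-thickness.
- short_remote: Bystander: short thick remote, 140 x 46 x 20 mm, on the table beside the box. Origin under its centre.
- cards: Bystander: pack of playing cards, 92 x 62 x 21 mm, beside the box. Origin under its centre.
- earbuds: Bystander: white earphone case, 60 x 46 x 22 mm, beyond the box's open end. Origin under its centre.
- glasses_case: Bystander: black glasses case, 165 x 66 x 38 mm. Origin under its centre.
- bottle: Bystander: upright plastic bottle, 68 mm wide, 235 mm high, on a paper napkin. Origin under its centre.
- gallery_tray: Round brass tray, 296 mm across, rail 51 mm high, fixed to the table, at the robot's left; carries the next three. Origin under its centre.
- candle: Bystander: candle in a glass, 80 mm wide, 82 mm high, on the round tray. Origin under its centre.
- diffuser: Bystander: reed diffuser, bottle 64 mm wide, 85 mm high, its reeds up to 210 mm, on the round tray. Origin under its centre.
- pebbles: Bystander: ornament of three stacked stones, 80 mm wide, 90 mm high, on the round tray. Origin under its centre.

How it is judged:
By the outcome, as a careful person would: the job done as asked, in the order asked, and still so for the second after the job is handed in, while the arm keeps its last pose, push and grip.
It also fails if it takes over 64 s, if anything falls off the work surface, if the arm or the gripper's body presses on something with over 40 N, if the wrist force passes 120 N, or if a joint passes its speed limit or range.

## Robot

A 6-joint arm with a two-finger parallel gripper is mounted at the origin on the work surface. World frame = base frame: x ahead of the robot, y to its left, z up, the work surface at z = 0. Lengths are in m, angles in degrees, forces in N, time in s.
With the tool pointing down it reaches from about 0.425 to 1.125 m from the base axis. Payload 14.9 kg.
Tool frame: the origin (TCP) lies midway between the tips of the shut fingers; the grasp point (between the pads) lies 19 mm behind it; z points along the fingers, y is the line along which they close (so a half turn about z gives the same grasp; the last joint's range is limited). The gripper opens to 91 mm and grips with 3 to 60 N. Pads are 32 mm wide; open, the fingers measure 118 mm over their backs; the gripper's body (76 mm by 178 mm) begins 60 mm behind the grasp point.
Start: joints at [66.503, 21.709, 99.362, -0, 58.929, -1.908], TCP at [0.258, 0.651, 0.214] pointing down, gripper open.
Joint ranges: [-158.91, 158.91], [-42.39, 125.64], [0.06, 152.35], [-60.88, 240.88], [17.5, 164.5], [-176.32, 176.32]. Speed limits (degrees/s): [108.29, 108.29, 136.94, 180, 180, 180].

## Interface

Orientations are given as [roll, pitch, yaw] about the fixed x, y, z axes, in that order (R = Rz(yaw) Ry(pitch) Rx(roll)).
In Python, from rig import observe, eyes, job, finder gives the robot as it stands.
- The arm moves only by the tool send_rows, never from a script. Its argument "deltas" is a list of rows, each an object with "dp": the shift along the tool's x, y, z in units of 50 mm (1.0 is 50 mm), a list of three; "twist": the turn about the tool's z in units of 10 degrees (1.0 is 10 degrees). In form: [{"dp": [tx, ty, tz], "twist": twist}, ...]. A call has 1 to 8 rows; each row shifts and turns the commanded pose from where the row before left it, along the tool's axes as they then stand; what a row does not reach is not made up. A row lasts 1/8 s, in which the tool goes at most 62.5 mm and 10.7 degrees, less where a joint would pass 70% of its speed; a pose out of reach is approached as far as the arm can. A call is refused whole if a number of a shift passes 1 or a number of a turn 1, either way. A call with a gripper value outside its range is refused whole. "grip" is the opening, from 0 (shut) to 1 (fully open), set as the call begins (left out, the last holds). The fingers move at their own pace and stop on an object; "grip_force" is the grip in N (left out, the last holds). Time passes only in rows, so rows that do not move let the fingers close. It gives the time, the measured TCP pose, the force, the opening and the grip force at its end, in the units of the state.
- observe(): the state, without advancing time (a new reading comes with each control period).
- eyes.read_camera(name): name is "scene" or "top" or "wrist"; returns the picture (420x560x3 uint8, red, green, blue); there is no depth.
- eyes.calibration(name): a dict with "mtx" (3x3 intrinsics, pixels), "T" (4x4, takes a point from camera to world coordinates). Camera axes: x right, y up, looking along -z (the intrinsics and any distortion apply to the point x, -y, -z); pixel columns grow to the right and rows downward; lengths in m; the calibration is good to about 2 mm. A picture is of the moment at which its call begins: read the wrist's pose just before it. calibration takes no time and is no camera call; for the wrist camera it gives the pose at the moment of the call.
- job.close_job(): hands the job in; it is judged then, once.
Trained networks look in the newest picture that a camera, given by its name, has taken for a name from the list of things; names that differ only in an ending like _2 or _b are one class to them, and where a whole thing is asked for, a point or a joint stands for the part that bears it (a point fixed in the world has none). Each returns a list of dicts, best first, with "p" (0 to 1); they miss things now and then, are a little off and sometimes report something else, mostly with a low value. They report only what shows in the picture. A call takes as long as a camera call.
- finder.look_for(query, camera): "centre" ([column, row] as shares, 0 to 1, of the picture: columns of its width, rows of its height, amid what is visible of it).
- finder.spot_point(query, camera): "centre" ([column, row] as shares, 0 to 1, of the picture: columns of its width, rows of its height: a listed point, or the origin of a listed thing).
The state is a dict: "time": time; "joint_pos": joint angles; "joint_velocities": joint speeds; "joint_efforts": joint torques, N m; "tool_pos": TCP position; "ee_rot": TCP orientation; "force": force on the tool from outside, world axes, zero at the start; "torque": the same for the moment, N m; "grip_width": opening from 0.0 (shut) to 1.0 (fully open); "grasp_force": force on a finger pad.
Only numpy, scipy, OpenCV 4.12 (cv2) and the standard library are available. Lean on these libraries where they do the work, as an engineer would, in place of code of your own. Each camera call takes 0.05 s, during which the arm holds its last target. There are 200 camera calls.

## Working session

There is one attempt and no reset: what is moved stays moved. The work goes in short steps, Python scripts to look and compute and a tool call to move; the robot and the scene stay as the last step left them, time stands still between calls to the robot, and variables do not carry over. Pictures are saved under pics/ and viewed, at most 10 in all, crops included, and the job is handed in when it is done.

Besides the shell and the picture viewer there is one more tool, called after "Emit:" as name(argument=value, ...), one argument or row to a line, values as JSON. send_rows: Moves the arm, as the interface text tells. Its arguments: {"type":"object","properties":{"deltas":{"type":"array"},"grip":{"type":"number"},"grip_force":{"type":"number"}},"required":["deltas"]}

```bash
mkdir -p pics; ls; cat > h.py <<'E'
import numpy as np, cv2
from rig import observe, eyes, job, finder
def ray(cam,c):
    k=eyes.calibration(cam);M=np.array(k["mtx"]);T=np.array(k["T"])
    u=np.array([c[0]*560,c[1]*420,1]);d=np.linalg.inv(M)@u
    d=T[:3,:3]@np.array([d[0],-d[1],-d[2]*1.0]);return T[:3,3],d/np.linalg.norm(d)
def atz(cam,c,z):
    o,d=ray(cam,c);return o+d*(z-o[2])/d[2]
def tri(rays):
    A=np.zeros((3,3));b=np.zeros(3)
    for o,d in rays:
        P=np.eye(3)-np.outer(d,d);A+=P;b+=P@o
    x=np.linalg.solve(A,b);return x,[np.linalg.norm((np.eye(3)-np.outer(d,d))@(x-o)) for o,d in rays]
def proj(cam,p):
    k=eyes.calibration(cam);T=np.linalg.inv(np.array(k["T"]));q=T[:3,:3]@p+T[:3,3]
    u=np.array(k["mtx"])@np.array([q[0],-q[1],-q[2]]);return u[:2]/u[2]
E
python3 - <<'E'
from h import *
s=observe();print(s)
for c in("scene","top","wrist"):
    im=eyes.read_camera(c);cv2.imwrite(f"pics/{c}0.png",im[:,:,::-1]);k=eyes.calibration(c);print(c,{a:np.round(v,3).tolist() if a!="x" else 0 for a,v in k.items()})
R={}
for n,z in dict(tray_edge=.044,box_open_end=.07,lid_left_hinge=.066,lid_right_hinge=.066,lid_left_edge=None,lid_right_edge=None,remote_out=.014,remote=.006,remote_box=0).items():
    rs=[]
    for c in("scene","top"):
        f=finder.spot_point(n,c)[:2]
        for g in f: print(n,c,round(g["p"],2),np.round(np.array(g["centre"])*[560,420]), np.round(atz(c,g["centre"],z),4) if z is not None else "")
        if f: rs.append(ray(c,f[0]["centre"]))
    if len(rs)==2: print("   tri",[np.round(v,4) for v in tri(rs)])
print(observe()["time"])
E
```

```text
pics
{'time': 0.0, 'joint_pos': array([ 6.65031589e+01,  2.17400159e+01,  9.93968749e+01,  5.22705724e-04,
        5.89299368e+01, -1.90919481e+00]), 'joint_velocities': array([ 0.1606158 , -0.00961302, -0.08095194, -0.03982086,  0.04239605,
        0.04742081]), 'joint_efforts': array([ 3.85483683e-03, -7.63741708e+01, -4.34366655e+01,  6.52649417e-02,
        4.25149652e-02, -8.41615110e-05]), 'tool_pos': array([0.25739681, 0.65050682, 0.21325901]), 'ee_rot': array([-1.79933224e+02, -2.67355058e-03,  1.58412082e+02]), 'force': array([-0.7168741 ,  0.24153787,  0.31840253]), 'torque': array([ 0.00170469,  0.03284548, -0.05056524]), 'grasp_force': 0.0, 'grip_width': 1.0002977853215174}
scene {'mtx': [[412.672, 0.0, 280.36], [0.0, 412.672, 213.934], [0.0, 0.0, 1.0]], 'T': [[-0.113, -0.56, 0.82, 1.629], [0.994, -0.071, 0.089, 0.129], [0.008, 0.825, 0.565, 0.779], [0.0, 0.0, 0.0, 1.0]]}
top {'mtx': [[415.889, 0.0, 281.2], [0.0, 415.889, 211.959], [0.0, 0.0, 1.0]], 'T': [[-0.029, 0.998, -0.064, 0.496], [-0.999, -0.028, 0.021, 0.044], [0.019, 0.064, 0.998, 1.323], [0.0, 0.0, 0.0, 1.0]]}
w
[... 1352 characters left out ...]
ote_out scene 0.61 [325. 229.] [0.5842 0.1577 0.014 ]
remote_out top 0.68 [238. 218.] [0.5636 0.1522 0.014 ]
remote_out top 0.32 [264. 247.] [0.4707 0.0739 0.014 ]
   tri [array([ 0.5643,  0.1559, -0.0009]), array([0.0024, 0.0024])]
remote scene 0.74 [296. 221.] [0.5368 0.063  0.006 ]
remote top 0.62 [263. 230.] [0.5251 0.0746 0.006 ]
   tri [array([ 0.5257,  0.0685, -0.0014]), array([0.0062, 0.0062])]
remote_box scene 0.88 [291. 217.] [0.5117 0.0446 0.    ]
remote_box scene 0.32 [284. 199.] [0.4002 0.0091 0.    ]
remote_box top 0.92 [268. 234.] [0.5126 0.0598 0.    ]
remote_box top 0.15 [279. 238.] [0.4989 0.024  0.    ]
   tri [array([0.5132, 0.0523, 0.0016]), array([0.0075, 0.0075])]
1.05
```

```bash
python3 - <<'E'
import cv2
a=cv2.imread("pics/top0.png")[170:310,190:340];b=cv2.imread("pics/scene0.png")[120:300,210:400]
cv2.imwrite("pics/top1.png",cv2.resize(a,None,fx=4,fy=4,interpolation=2));cv2.imwrite("pics/sc1.png",cv2.resize(b,None,fx=3.3,fy=3.3,interpolation=2))
E
```

```text
(no output)
```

View pics/top1.png

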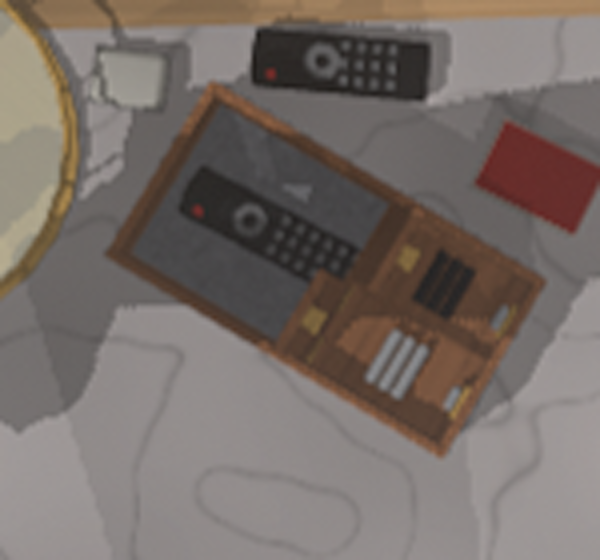

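View pics/scene0.png

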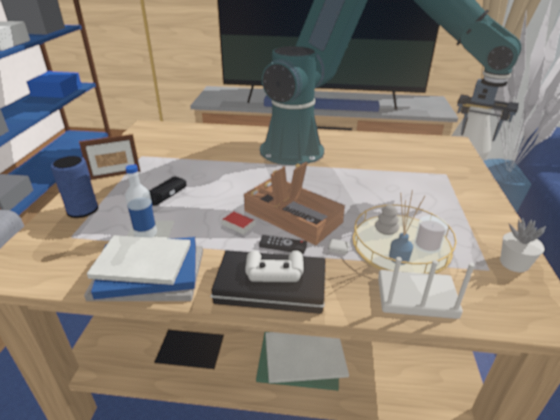

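The top crop shows the box's rim corners at about full-image pixels (243,191), (217,233), (301,284) and (326,240). The remote shows in the opening with its end near (238,217), and the lids stand near upright. The scene view agrees.

```bash
cat >> h.py <<'E'
from scipy.optimize import least_squares
def fit(cam,obs):  # obs: list of (boxpoint xyz, pixel)
    f=lambda q:np.ravel([proj(cam,b2w(q,p))-u for p,u in obs])
    r=least_squares(f,[.513,.052,1.05],loss="soft_l1");return r.x,f(r.x)
def b2w(q,p):
    c,s=np.cos(q[2]),np.sin(q[2]);return np.array([q[0]+c*p[0]-s*p[1],q[1]+s*p[0]+c*p[1],p[2]])
def w2b(q,p):
    c,s=np.cos(q[2]),np.sin(q[2]);d=np.array(p[:2])-q[:2];return np.array([c*d[0]+s*d[1],-s*d[0]+c*d[1]])
E
python3 - <<'E'
from h import *
C=[((.148,-.078,.07),(243.25,191.25)),((.148,.078,.07),(217.5,233)),((-.148,.078,.07),(300.75,283.75)),((-.148,-.078,.07),(325.75,240))]
q,r=fit("top",C);print(q,np.degrees(q[2]),r)
print("out",w2b(q,atz("top",(238/560,218/420),.022)), w2b(q,atz("top",((200/4+190)/560,(193/4+170)/420),.022)))
E
```

```text
[0.50298807 0.04773308 1.00046712] 57.322543292255624 [-0.02997484 -2.02714582 -1.37886646  0.48808486  0.01306232  0.86480385
  1.53132751 -0.23861137]
out [0.12082209 0.00453402] [0.11507046 0.00198233]
```

Emit:
send_rows(
  deltas=[
    {"dp": [0, 0, -1], "twist": 1},
    {"dp": [0, 0, -0.6], "twist": 1},
    {"dp": [0, 0, 0], "twist": 1},
    {"dp": [0, 0, 0], "twist": 1},
    {"dp": [0, 0, 0], "twist": 1},
    {"dp": [0, 0, 0], "twist": 1},
    {"dp": [0, 0, 0], "twist": 1},
    {"dp": [0, 0, 0], "twist": 1},
  ],
  grip=1,
)

```text
time: 2.05
tool_pos: [0.2575, 0.6509, 0.2939]
ee_rot: [-180.0, -0.0, 78.1]
force: [0.8, 0.4, -0.3]
grip_width: 1.002
grasp_force: 0.0
```

Emit:
send_rows(
  deltas=[
    {"dp": [0, 0, 0], "twist": 1},
    {"dp": [0, 0, 0], "twist": 1},
    {"dp": [-0.58, 0.95, 0], "twist": 0},
    {"dp": [-0.58, 0.95, 0], "twist": 0},
    {"dp": [-0.58, 0.95, 0], "twist": 0},
    {"dp": [-0.58, 0.95, 0], "twist": 0},
    {"dp": [-0.58, 0.95, 0], "twist": 0},
    {"dp": [-0.58, 0.95, 0], "twist": 0},
  ],
)

```text
time: 3.05
tool_pos: [0.4097, 0.3518, 0.2941]
ee_rot: [180.0, -0.0, 58.4]
force: [0.5, 0.9, 0.2]
grip_width: 0.997
grasp_force: 0.0
```

Emit:
send_rows(
  deltas=[
    {"dp": [-0.58, 0.95, 0], "twist": 0},
    {"dp": [-0.58, 0.95, 0], "twist": 0},
    {"dp": [-0.58, 0.95, 0], "twist": 0},
    {"dp": [-0.58, 0.95, 0], "twist": 0},
    {"dp": [-0.58, 0.95, 0], "twist": 0},
    {"dp": [0, 0, 0], "twist": 0},
    {"dp": [0, 0, 0], "twist": 0},
  ],
)

```text
time: 3.92
tool_pos: [0.5353, 0.1056, 0.2939]
ee_rot: [-180.0, 0.0, 58.4]
force: [-0.4, 0.4, 0.6]
grip_width: 1.0
grasp_force: 0.0
```

```bash
python3 - <<'E'
from h import *
im=eyes.read_camera("wrist");k=eyes.calibration("wrist");cv2.imwrite("pics/w1.png",im[:,:,::-1]);print(np.round(k["T"],4).tolist())
import pickle;pickle.dump(k,open("k1.pkl","wb"))
q=np.array([.503,.0477,1.0])
for n,z in dict(tray_edge=.044,box_open_end=.07,lid_left_hinge=.066,lid_right_hinge=.066,lid_left_edge=.17,lid_right_edge=.17,remote_out=.014,remote=.006,remote_box=0).items():
    for g in finder.spot_point(n,"wrist")[:2]: print(n,round(g["p"],2),np.round(np.array(g["centre"])*[560,420]),np.round(w2b(q,atz("wrist",g["centre"],z)),4))
s=observe();print(s["time"],s["tool_pos"],s["ee_rot"],w2b(q,s["tool_pos"]),s["joint_pos"])
E
```

```text
[[0.8514, 0.5044, 0.1438, 0.5748], [-0.5245, 0.8185, 0.2343, 0.172], [0.0005, -0.2749, 0.9615, 0.4651], [0.0, 0.0, 0.0, 1.0]]
tray_edge 0.75 [278. 233.] [-0.0078  0.0013]
box_open_end 0.78 [278. 108.] [0.1417 0.0042]
lid_left_hinge 0.72 [249. 250.] [-0.0224  0.0357]
lid_right_hinge 0.97 [308. 251.] [-0.0221 -0.0349]
lid_right_hinge 0.44 [277. 110.] [0.1395 0.0049]
lid_left_edge 0.76 [240. 269.] [0.0028 0.0362]
lid_left_edge 0.58 [279. 118.] [0.1347 0.004 ]
remote_out 0.73 [280. 121.] [0.1262 0.0012]
remote 0.92 [282. 198.] [ 0.027  -0.0041]
remote_box 0.69 [278. 211.] [0.0076 0.0004]
4.425 [0.53548097 0.10574733 0.29395937] [ 1.79997853e+02 -3.04205920e-03  5.84361694e+01] [0.06639469 0.00403131] [8.72405281e+00 2.37842398e+00 1.14033253e+02 1.04089019e-03
 6.35847184e+01 4.02874204e+01]
```

View pics/w1.png

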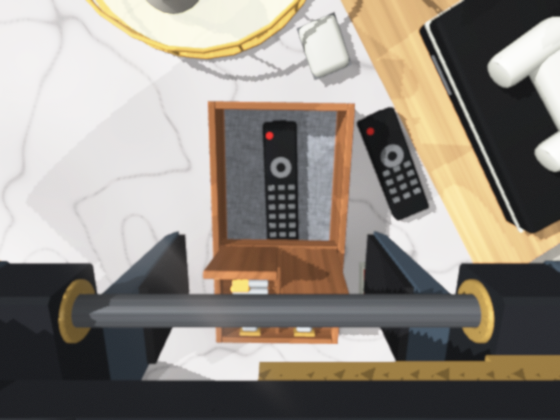

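The wrist view shows the box square to the tool. Its outer rim corners are at (209,102), (355,103), (338,342) and (217,343), and the remote's end is at (280,122). The left lid leans over the opening; the right lid is near upright.

```bash
python3 - <<'E'
from h import *
C=[((.148,.078,.07),(209,102)),((.148,-.078,.07),(355,103)),((-.148,-.078,.07),(338,342)),((-.148,.078,.07),(217,343))]
q,r=fit("wrist",C);print(q,np.degrees(q[2]),np.round(r,1))
for u in((264,122),(298,121),(299,238),(264,238)): print(u,w2b(q,atz("wrist",(u[0]/560,u[1]/420),.022)))
s=observe();print("tcp",w2b(q,s["tool_pos"]))
E
```

```text
[0.50328399 0.04664629 1.00686329] 57.68901733994526 [-1.6 -0.8  0.7  0.   0.8  2.3 -0.3  0.1]
(264, 122) [0.12540238 0.01989613]
(298, 121) [ 0.12704604 -0.02076337]
(299, 238) [-0.02188509 -0.02635075]
(264, 238) [-0.02241493  0.01948662]
tcp [0.06715955 0.00437878]
```

Emit:
send_rows(
  deltas=[
    {"dp": [0, 0.08, 0.72], "twist": 0},
    {"dp": [0, 0, 0.72], "twist": 0},
    {"dp": [0, 0, 0.72], "twist": 0},
    {"dp": [0, 0, 0.72], "twist": 0},
    {"dp": [-0.4, 0, 0], "twist": 0},
    {"dp": [-0.4, 0, 0], "twist": 0},
    {"dp": [-0.3, 0, 0], "twist": 0},
    {"dp": [-0.3, 0, 0], "twist": 0},
  ],
)

```text
time: 5.42
tool_pos: [0.5023, 0.0427, 0.1511]
ee_rot: [179.9, -0.1, 58.4]
force: [0.5, 0.1, 0.5]
grip_width: 1.001
grasp_force: 0.4
```

Emit:
send_rows(
  deltas=[
    {"dp": [-0.25, 0, 0], "twist": 0},
    {"dp": [-0.25, 0, 0], "twist": 0},
    {"dp": [-0.25, 0, 0], "twist": 0},
    {"dp": [-0.25, 0, 0.15], "twist": 0},
    {"dp": [-0.25, 0, 0.15], "twist": 0},
    {"dp": [-0.2, 0, 0.15], "twist": 0},
    {"dp": [-0.2, 0, 0.2], "twist": 0},
    {"dp": [0, 0, 0], "twist": 0},
  ],
)

```text
time: 6.42
tool_pos: [0.4581, -0.027, 0.1165]
ee_rot: [-179.9, 0.1, 58.4]
force: [0.5, 0.2, 0.2]
grip_width: 0.998
grasp_force: 0.0
```

```bash
cat >> h.py <<'E'
Q=np.array([.5033,.0466,1.0069])
def st():
    s=observe();print(round(s["time"],2),"box",np.round(w2b(Q,s["tool_pos"])*1000,1),"z",round(s["tool_pos"][2]*1000,1),"F",np.round(s["force"],1),s["ee_rot"][2],round(float(s["grip_width"]),3),s["grasp_force"])
E
python3 -c "
from h import *
st()
im=eyes.read_camera('scene')[120:270,200:400];cv2.imwrite('pics/s2.png',cv2.resize(im[:,:,::-1],None,fx=4,fy=4,interpolation=2))"
```

```text
6.42 box [-86.3  -1.1] z 116.5 F [0.5 0.2 0.2] 58.3698564776651 0.998 0.0
```

View pics/s2.png

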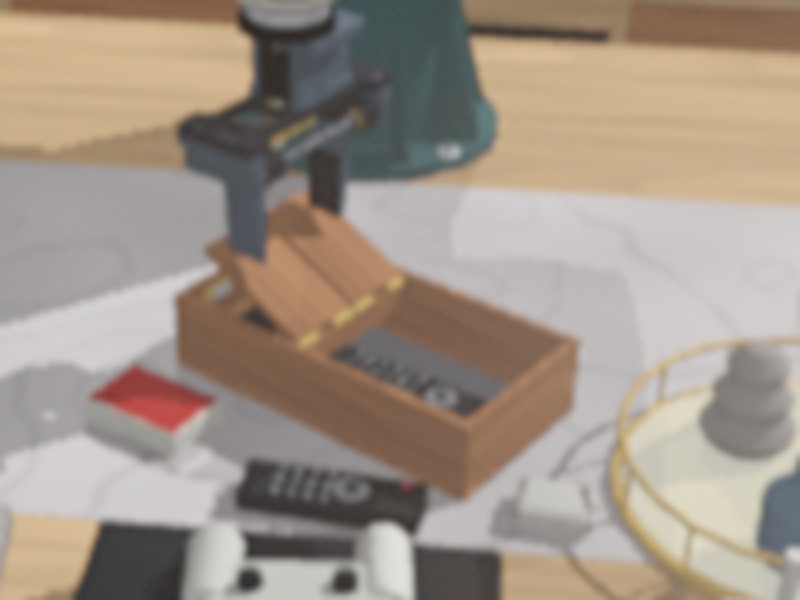

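The crop shows both lids half down together, with one finger on each. I'll keep pressing.

Emit:
send_rows(
  deltas=[
    {"dp": [-0.15, 0, 0.25], "twist": 0},
    {"dp": [-0.1, 0, 0.25], "twist": 0},
    {"dp": [0, 0, 0.1], "twist": 0},
    {"dp": [0, 0, 0.05], "twist": 0},
    {"dp": [0, 0, 0.05], "twist": 0},
    {"dp": [0, 0, 0.05], "twist": 0},
  ],
)

```text
time: 7.22
tool_pos: [0.4529, -0.0373, 0.0806]
ee_rot: [180.0, 0.0, 58.4]
force: [-11.7, -1.6, 39.1]
grip_width: 0.999
grasp_force: 18.6
```

```bash
python3 -c "
from h import *
st()"
```

```text
7.22 box [-97.8  -2.3] z 80.6 F [-11.7  -1.6  39.1] 58.443232005327886 0.999 18.631077791796997
```

Emit:
send_rows(
  deltas=[
    {"dp": [0, 0, 0], "twist": 0},
    {"dp": [0, 0, 0], "twist": 0},
  ],
)

```text
time: 7.48
tool_pos: [0.4529, -0.0373, 0.0808]
ee_rot: [180.0, 0.0, 58.4]
force: [-8.8, -1.9, 21.0]
grip_width: 0.997
grasp_force: 10.0
```

```bash
python3 -c "
from h import *
st()
im=eyes.read_camera('scene')[120:270,200:400];cv2.imwrite('pics/s3.png',cv2.resize(im[:,:,::-1],None,fx=4,fy=4,interpolation=2))"
```

```text
7.47 box [-97.9  -2.2] z 80.8 F [-8.8 -1.9 21. ] 58.44186325501718 0.997 9.985755204688758
```

View pics/s3.png

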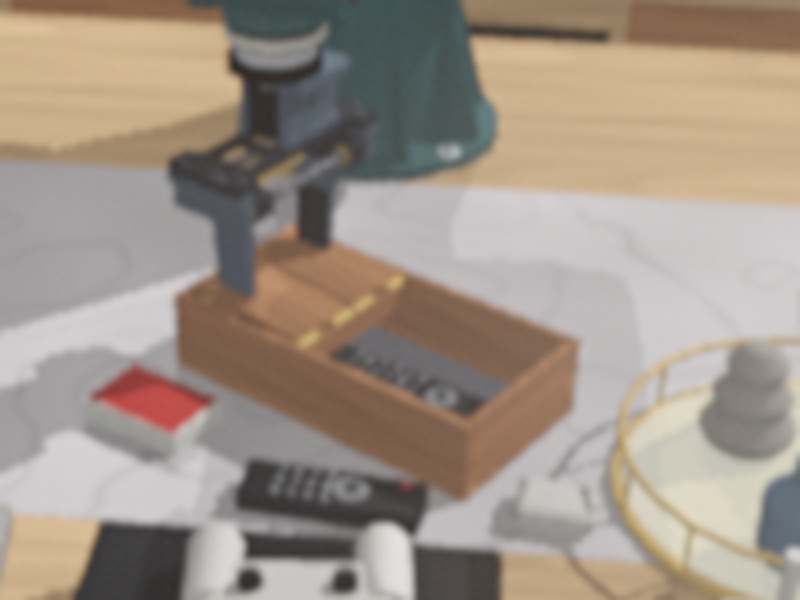

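Both lids are at the catch and the fingers are clear of the walls. I'll press on in 1 mm steps.

Emit:
send_rows(
  deltas=[
    {"dp": [-0.1, 0, 0], "twist": 0},
    {"dp": [0, 0, 0.02], "twist": 0},
    {"dp": [0, 0, 0], "twist": 0},
    {"dp": [0, 0, 0.02], "twist": 0},
    {"dp": [0, 0, 0], "twist": 0},
  ],
)

```text
time: 8.15
tool_pos: [0.4512, -0.0415, 0.0786]
ee_rot: [179.9, -0.1, 58.4]
force: [4.7, 0.5, 6.0]
grip_width: 0.999
grasp_force: 2.8
```

Emit:
send_rows(
  deltas=[
    {"dp": [0, 0, 0.03], "twist": 0},
    {"dp": [0, 0, 0.03], "twist": 0},
    {"dp": [0, 0, 0.03], "twist": 0},
    {"dp": [0, 0, 0], "twist": 0},
  ],
)

```text
time: 8.65
tool_pos: [0.4495, -0.0414, 0.0731]
ee_rot: [-180.0, 0.0, 58.4]
force: [-0.3, 0.0, 0.8]
grip_width: 1.001
grasp_force: 0.0
```

Emit:
send_rows(
  deltas=[
    {"dp": [0, 0, 0.02], "twist": 0},
    {"dp": [0, 0, 0.01], "twist": 0},
    {"dp": [0, 0, 0], "twist": 0},
  ],
)

```text
time: 9.02
tool_pos: [0.4498, -0.0414, 0.0721]
ee_rot: [-180.0, 0.0, 58.4]
force: [-3.9, -0.1, 8.5]
grip_width: 1.002
grasp_force: 4.0
```

Emit:
send_rows(
  deltas=[
    {"dp": [0, 0, -0.5], "twist": 0},
    {"dp": [0, 0, -0.8], "twist": 0},
    {"dp": [0.5, 0, -0.8], "twist": 0},
    {"dp": [0.8, 0, -0.8], "twist": 0},
    {"dp": [0.8, 0, 0], "twist": 0},
    {"dp": [0.8, 0, 0], "twist": 0},
    {"dp": [0.5, 0, 0], "twist": 0},
    {"dp": [0, 0, 0], "twist": 0},
  ],
)

```text
time: 10.02
tool_pos: [0.5392, 0.1042, 0.2166]
ee_rot: [-180.0, 0.0, 58.5]
force: [-0.3, 0.4, -0.7]
grip_width: 0.999
grasp_force: 0.0
```

```bash
python3 - <<'E'
from h import *
st()
im=eyes.read_camera("wrist");v=im.copy()
st()
for n,z in dict(remote_out=.014,remote=.006,box_open_end=.07,tray_edge=.044,lid_left_edge=.072,lid_right_edge=.072,lid_left_hinge=.066,lid_right_hinge=.066).items():
    for g in finder.spot_point(n,"wrist")[:1]: print(n,round(g["p"],2),np.round(np.array(g["centre"])*[560,420]),np.round(w2b(Q,atz("wrist",g["centre"],z)),4))
s=eyes.read_camera('scene')[120:260,210:360]
cv2.imwrite("pics/w4.png",np.hstack([cv2.resize(v,(400,300)),cv2.resize(s,(400,300),interpolation=2)])[:,:,::-1])
E
```

```text
10.03 box [67.9  0.4] z 216.6 F [-0.3  0.4 -0.7] 58.498396209677146 0.999 0.0
10.07 box [66.9  0.4] z 216.5 F [ 0.5 -0.   0.2] 58.459202849532836 1.001 0.0
remote_out 0.89 [279. 126.] [ 0.124  -0.0014]
box_open_end 0.73 [276. 109.] [0.1402 0.0021]
tray_edge 0.72 [275. 266.] [-0.0175  0.0011]
lid_left_edge 0.7 [237. 376.] [-0.1307  0.04  ]
lid_left_hinge 0.52 [277. 212.] [ 0.0488 -0.0004]
lid_right_hinge 0.72 [311. 280.] [-0.0213 -0.0352]
```

View pics/w4.png

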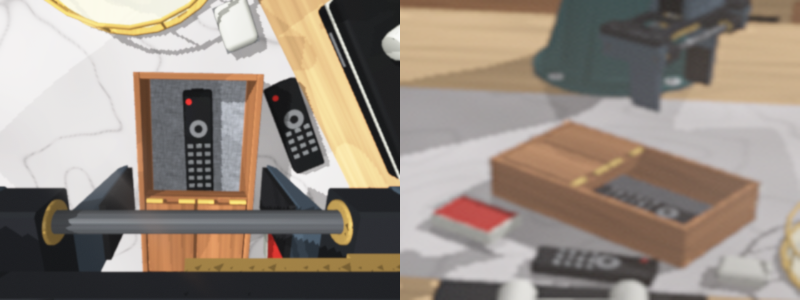

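Both lids are flat, and the remote lies straight at the middle of the opening with its end at (277,127) in wrist pixels. I'll descend on it with the fingers partly closed.

Emit:
send_rows(
  deltas=[
    {"dp": [0.42, 0.04, 0], "twist": 0},
    {"dp": [0, 0, 0.8], "twist": 0},
    {"dp": [0, 0, 0.8], "twist": 0},
    {"dp": [0, 0, 0.8], "twist": 0},
    {"dp": [0, 0, 0.8], "twist": 0},
    {"dp": [0, 0, 0.5], "twist": 0},
    {"dp": [0, 0, 0.3], "twist": 0},
    {"dp": [0, 0, 0], "twist": 0},
  ],
  grip=0.75,
  grip_force=8,
)

```text
time: 11.52
tool_pos: [0.5516, 0.1206, 0.0163]
ee_rot: [-180.0, 0.0, 58.4]
force: [-0.3, -0.2, 0.1]
grip_width: 0.751
grasp_force: 0.0
```

```bash
python3 -c "
from h import *
st()"
```

```text
11.53 box [88.4 -1.3] z 16.3 F [-0.3 -0.2  0.1] 58.42264534467263 0.751 0.0
```

Emit:
send_rows(
  deltas=[
    {"dp": [0, 0, 0.12], "twist": 0},
    {"dp": [0, 0, 0], "twist": 0},
  ],
)

```text
time: 11.78
tool_pos: [0.552, 0.1203, 0.0113]
ee_rot: [180.0, -0.0, 58.4]
force: [-0.1, -0.8, 0.4]
grip_width: 0.753
grasp_force: 0.0
```

Emit:
send_rows(
  deltas=[
    {"dp": [0, 0, 0], "twist": 0},
    {"dp": [0, 0, 0], "twist": 0},
    {"dp": [0, 0, 0], "twist": 0},
    {"dp": [0, 0, 0], "twist": 0},
    {"dp": [0, 0, 0], "twist": 0},
    {"dp": [0, 0, 0], "twist": 0},
  ],
  grip=0,
  grip_force=10,
)

```text
time: 12.52
tool_pos: [0.5518, 0.1202, 0.0111]
ee_rot: [180.0, -0.0, 58.4]
force: [-2.2, -0.8, 5.4]
grip_width: 0.463
grasp_force: 9.9
```

Emit:
send_rows(
  deltas=[
    {"dp": [0.04, 0, -0.1], "twist": 0},
    {"dp": [0.06, 0, -0.1], "twist": 0},
    {"dp": [0.06, 0, -0.15], "twist": 0},
    {"dp": [0, 0, -0.15], "twist": 0},
    {"dp": [0, 0, -0.15], "twist": 0},
    {"dp": [0, 0, 0], "twist": 0},
  ],
)

```text
time: 13.28
tool_pos: [0.5562, 0.1271, 0.0441]
ee_rot: [180.0, -0.0, 58.4]
force: [-0.6, 0.5, -1.9]
grip_width: 0.457
grasp_force: 10.0
```

```bash
python3 -c "
from h import *
st()
im=eyes.read_camera('scene')[130:250,240:400];cv2.imwrite('pics/s5.png',cv2.resize(im[:,:,::-1],None,fx=5,fy=5,interpolation=2))"
```

```text
13.28 box [96.3 -1.7] z 44.1 F [-0.6  0.5 -1.9] 58.409228687975244 0.457 9.999897927045822
```

View pics/s5.png

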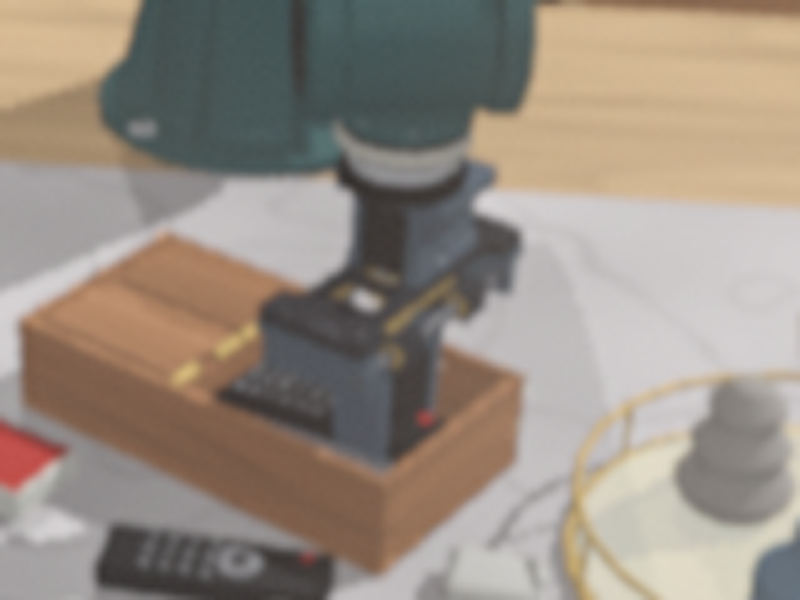

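The remote is held (red button at about (425,418) in the crop) and coming up, with its inner end still under the tray. I'll keep lifting straight up.

Emit:
send_rows(
  deltas=[
    {"dp": [0, 0, -0.15], "twist": 0},
    {"dp": [0, 0, -0.15], "twist": 0},
    {"dp": [0, 0, -0.15], "twist": 0},
    {"dp": [0, 0, -0.15], "twist": 0},
    {"dp": [0, 0, 0], "twist": 0},
  ],
)

```text
time: 13.95
tool_pos: [0.5563, 0.1271, 0.0742]
ee_rot: [180.0, -0.0, 58.4]
force: [-0.2, -0.5, -1.3]
grip_width: 0.461
grasp_force: 10.0
```

Emit:
send_rows(
  deltas=[
    {"dp": [0, 0, -0.2], "twist": 0},
    {"dp": [0, 0, -0.2], "twist": 0},
    {"dp": [0, 0, -0.2], "twist": 0},
    {"dp": [0, 0, 0], "twist": 0},
  ],
)

```text
time: 14.45
tool_pos: [0.5565, 0.1271, 0.1045]
ee_rot: [179.9, -0.1, 58.4]
force: [-1.0, -0.2, -0.7]
grip_width: 0.457
grasp_force: 10.0
```

```bash
python3 -c "
from h import *
st()
im=eyes.read_camera('scene')[110:250,220:400];cv2.imwrite('pics/s6.png',cv2.resize(im[:,:,::-1],None,fx=4,fy=4,interpolation=2))"
```

```text
14.45 box [96.5 -1.9] z 104.5 F [-1.  -0.2 -0.7] 58.40912641682738 0.457 9.999962747097015
```

View pics/s6.png

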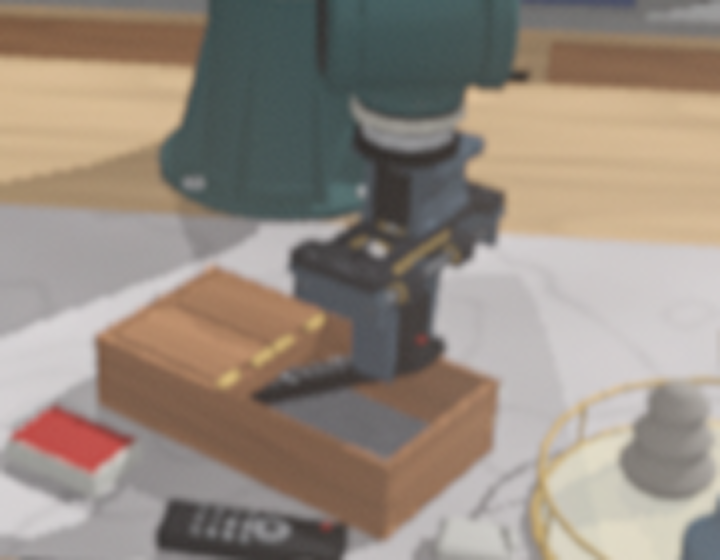

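The remote is tilting up freely through the opening, with its inner end near (255,395) in the crop. I'll go on lifting.

Emit:
send_rows(
  deltas=[
    {"dp": [0, 0, -0.25], "twist": 0},
    {"dp": [0, 0, -0.25], "twist": 0},
    {"dp": [0, 0, -0.25], "twist": 0},
    {"dp": [0, 0, -0.25], "twist": 0},
    {"dp": [0, 0, -0.25], "twist": 0},
    {"dp": [0, 0, -0.25], "twist": 0},
    {"dp": [0, 0, -0.25], "twist": 0},
    {"dp": [0, 0, 0], "twist": 0},
  ],
)

```text
time: 15.5
tool_pos: [0.5564, 0.1271, 0.192]
ee_rot: [179.9, -0.1, 58.4]
force: [-0.4, 0.5, -0.2]
grip_width: 0.459
grasp_force: 10.0
```

Emit:
send_rows(
  deltas=[
    {"dp": [0, 0, -0.5], "twist": 0},
    {"dp": [0, 0, -0.5], "twist": 0},
    {"dp": [0, 0, -0.5], "twist": 0},
    {"dp": [0, 0, -0.5], "twist": 0},
    {"dp": [0, 0, -0.5], "twist": 0},
    {"dp": [0, 0, -0.5], "twist": 0},
    {"dp": [0, 0, -0.3], "twist": 0},
    {"dp": [0, 0, 0], "twist": 0},
  ],
  grip_force=18,
)

```text
time: 16.5
tool_pos: [0.5561, 0.1271, 0.3563]
ee_rot: [180.0, -0.0, 58.4]
force: [-0.5, -0.6, -1.1]
grip_width: 0.459
grasp_force: 18.0
```

Emit:
send_rows(
  deltas=[
    {"dp": [0, 0, 0], "twist": 0},
    {"dp": [0, 0, 0], "twist": 0},
    {"dp": [0, 0, 0], "twist": 0},
    {"dp": [0, 0, 0], "twist": 0},
  ],
)

```text
time: 17.0
tool_pos: [0.5558, 0.127, 0.3557]
ee_rot: [-180.0, 0.0, 58.4]
force: [-1.2, -0.6, -0.6]
grip_width: 0.456
grasp_force: 18.0
```

```bash
python3 - <<'E'
from h import *
st()
im=eyes.read_camera('scene')
rs=[]
for n in("remote_in","remote_out"):
    for g in finder.spot_point(n,"scene")[:2]:
        # intersect with vertical plane through grip containing box x
        o,d=ray("scene",g["centre"]);y=np.array([-np.sin(Q[2]),np.cos(Q[2]),0]);p0=observe()["tool_pos"];t=y@(p0-o)/(y@d);p=o+t*d
        print(n,round(g["p"],2),np.round(np.array(g["centre"])*[560,420]),np.round(w2b(Q,p),3),p[2])
cv2.imwrite('pics/s7.png',cv2.resize(im[50:250,200:400,::-1],None,fx=3,fy=3,interpolation=2))
E
```

```text
17.0 box [96.  -1.4] z 355.7 F [-1.2 -0.6 -0.6] 58.41130224074205 0.456 17.999878227710724
remote_in 0.85 [290. 151.] [-0.015 -0.001] 0.23387741724858335
remote_in 0.18 [254. 192.] [-0.165 -0.001] 0.031482445948698534
remote_out 0.71 [334. 115.] [ 0.128 -0.001] 0.38192610620057604
remote_out 0.43 [142. 233.] [-0.981 -0.001] -0.5415471265072773
```

View pics/s7.png

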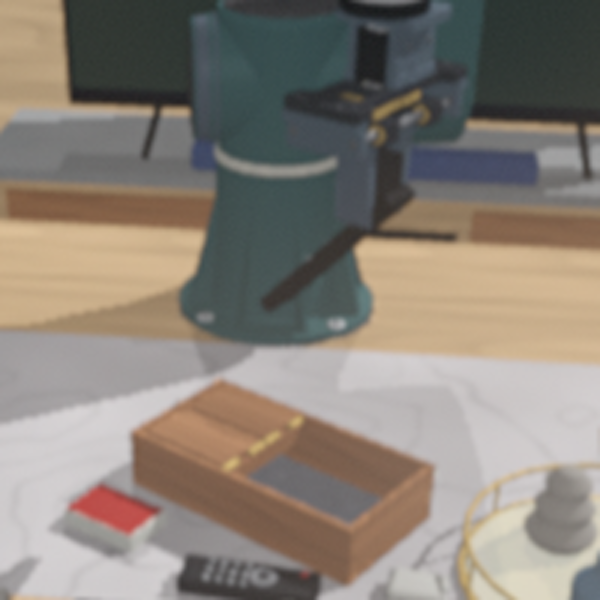

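The remote hangs clear and tilted, its lower end about 155 mm above the rim. The lids are shut and the bystanders in view are unmoved. I'll lower it slightly and let it settle.

Emit:
send_rows(
  deltas=[
    {"dp": [0, 0, 0.2], "twist": 0},
    {"dp": [0, 0, 0.2], "twist": 0},
    {"dp": [0, 0, 0.2], "twist": 0},
    {"dp": [0, 0, 0], "twist": 0},
    {"dp": [0, 0, 0], "twist": 0},
    {"dp": [0, 0, 0], "twist": 0},
    {"dp": [0, 0, 0], "twist": 0},
    {"dp": [0, 0, 0], "twist": 0},
  ],
)

```text
time: 18.15
tool_pos: [0.5559, 0.127, 0.3261]
ee_rot: [180.0, -0.0, 58.4]
force: [-1.0, -0.7, -1.0]
grip_width: 0.456
grasp_force: 18.0
```

```bash
python3 -c "
from h import *
st();print(job.close_job())"
```

```text
18.15 box [96.1 -1.5] z 326.1 F [-1.  -0.7 -1. ] 58.41110450147763 0.456 17.999800443649292
the job is handed in; nothing more can be done
None
```

The job is handed in at 18 s: both lids were pressed shut first, then the remote was drawn out; it is held at rest with its lower end about 125 mm above the box, and nothing else on the table looked moved.

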